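# Lock the clawed pot ring into the slotted post

### The job

Hang the green pot-ring bracket on the slotted steel post: put its two steel claws into the two slots while the red tabs are still up, then press the bracket down until its claws have pushed the red tabs fully down, and let go so that it hangs straight. The white bracket has no claws: leave it standing where it is.

Things in the scene. Friction and masses are not known exactly. Their poses are not given: they have to be found in the camera images.
- claw_bracket_grip (a point): Loose green bracket, 0.25 kg (sizes in mm), 110 tall, standing as it hangs. Point: in its rib (14 thick in y; pinch from above), 20 mm below the flat top. x to the claws, z up. Back plate 90 wide, rear face x=+45. Claws 10 wide at y=±22 reach x=+70: shank's underside 20 below the point, slanting tooth from 8 to 37 below, 12 to 18 behind the plate. Pot ring (90 across) x=-113 to -23 at foot.
- slot_edge (a point): Fixed steel post (in mm), 100 wide, 196 high. Point: on its front face midway between the slots, at their lower edge (z=128). x into the post, z up. Sheet 8 thick, hollow behind. Slots 26 wide at y=±22, up to 54 above the point; raised tabs fill the lowest 10. Claws go in along x above the tabs till the plate meets the face, then down. Home: grip point at x=-45 (play 4), y=0 (play ±8), z=+20.
- lock_tabs (a joint): The two joined red tabs in the foot of the post's slots: 0 = standing 10 mm up, 0.010 m = down, flush with the slots' lower edge. Stiff slide: takes about 9 N and stays where left; the bracket's weight alone does not move it. Pressing on the bracket's top near its back plate, or while gripping the rib, does.
- plain_bracket_grip (a point): The white bracket, a bystander: same shape and size as the green one, same grip point, but with screw holes and no claws.
Things that resemble listed ones, but are neither listed nor needed, are in the scene too. Leave any blue or orange look-alike of the part that bears claw_bracket_grip alone.

How it is judged:
On the way:
1. both claws are through the slots while the red tabs are still up (x of claw_bracket_grip in the frame of slot_edge above -0.058 m and y of claw_bracket_grip in the frame of slot_edge between -0.015 and 0.015 m and z of claw_bracket_grip in the frame of slot_edge between 0.022 and 0.068 m and value of joint lock_tabs below 0.006 m), for 0.1 s.
At the end, for the whole second after the job is handed in: The green bracket hangs on the post by both claws, fully down: grip point within 15 mm sideways and about 10 mm in depth and height of its fully home place, upright within 11 degrees and facing the post within 14 degrees, with the red tabs at least 7 mm down (value of joint lock_tabs above 0.007 m and x of claw_bracket_grip in the frame of slot_edge between -0.056 and -0.035 m and y of claw_bracket_grip in the frame of slot_edge between -0.015 and 0.015 m and z of claw_bracket_grip in the frame of slot_edge between 0.01 and 0.028 m and angle between claw_bracket_grip's own z axis and vertical below 0.2 rad and angle between the x axis of claw_bracket_grip and the x axis of slot_edge, either way round below 0.25 rad); the robot touches nothing.
It fails at once if the white bracket is moved more than 30 mm (distance of plain_bracket_grip from where it was at the start of the episode above 0.03 m).
It also fails if it takes over 48 s, if anything falls off the work surface, if the arm or the gripper's body presses on something with over 40 N, if the wrist force passes 120 N, or if a joint passes its speed limit or range.

### The arm

A 7-joint arm with a two-finger parallel gripper is mounted at the origin on the work surface. World frame = base frame: x ahead of the robot, y to its left, z up, the work surface at z = 0. Lengths are in m, angles in rad, forces in N, time in s.
With the tool pointing down it reaches from about 0.375 to 0.925 m from the base axis. Payload 3.1 kg.
Tool frame: the origin (TCP) lies at the very end of the fingers, on their centre line; the grasp point (between the pads) lies env.grip_point_offset behind it (env.grip_point_offset is the distance from the TCP to the grasp point, in m); z points along the fingers, y is the line along which they close (so a half turn about z gives the same grasp; the last joint's range is limited). The gripper opens to 85 mm and grips with 20 to 120 N. Pads are 22 mm wide; open, the fingers measure 114 mm over their backs; the gripper's body (76 mm by 85 mm) begins 54 mm behind the grasp point. The pads swing forward as they close: fully open they stand 13 mm farther back than shut.
Start: joints at [-1.281, 0.383, 0.044, 1.598, -0.018, 1.161, -0.05], TCP at [0.246, 0.602, 0.231] pointing down, gripper open.
Joint ranges: [-2.61, 2.61], [-0.41, 2.15], [-1.48, 1.57], [0, 2.5], [-1.57, 4.71], [0.05, 1.97], [-2.85, 2.85]. Speed limits (rad/s): [2.79, 2.79, 3.14, 3.14, 3.14, 3.14, 3.14].

### API

Orientations are given as a rotation vector (axis times angle).
In Python, from rig import env gives the robot as it stands.
- The arm moves only by the tool play_rows, never from a script. Its argument "series" is a list of rows, each an object of numbers: "x", "y", "z": the shift along the world's x, y, z in mm; "yaw": the turn about the world's z in degrees. In form: [{"x": .., "y": .., "z": .., "yaw": ..}, ...]. A call has 1 to 5 rows; each row is the pose to reach, as a shift and turn from the pose commanded when the call began; what a row does not reach only later rows make up. A row lasts 1/8 s, in which the tool goes at most 62.5 mm and 10.7 degrees, less where a joint would pass 70% of its speed; a pose out of reach is approached as far as the arm can. A call with a gripper value outside its range is refused whole. "jaw" is the gripper's target within -1 to 1 (shut at 1, half-way at 0, fully open at -1), set as the call begins (left out, the last holds). The fingers move at their own pace and stop on an object; the grip force is fixed at half the most. Time passes only in rows, so rows that repeat a pose let the fingers close. It gives the time, the measured TCP pose, the force, the opening and the grip force at its end, in the units of the state.
- env.observe(): the state, without advancing time (a new reading comes with each control period).
- env.grab_frame(name): name is "side" or "top"; returns (picture, depth): 400x640x3 uint8, red, green, blue; 400x640 float32, m along the optical axis (not along the pixel's ray), 0 where there is no reading.
- env.calibration(name): a dict with "fx", "fy", "cx", "cy" (pixels), "T" (4x4, takes a point from camera to world coordinates). Camera axes: x right, y up, looking along -z (the intrinsics and any distortion apply to the point x, -y, -z); pixel columns grow to the right and rows downward; lengths in m; the calibration is good to about 2 mm. A picture is of the moment at which its call begins. calibration takes no time and is no camera call.
- env.finish_job(): hands the job in; it is judged then, once.
The state is a dict: "time": time; "q": joint angles; "joint_velocities": joint speeds; "tau": joint torques, N m; "ee_pos": TCP position; "ee_rot": TCP orientation; "force": force on the tool from outside, world axes, zero at the start; "moment": the same for the moment, N m; "opening": opening from 0.0 (shut) to 1.0 (fully open); "grip_force": force on a finger pad.
Only numpy, scipy, OpenCV 4.12 (cv2) and the standard library are available. Lean on these libraries where they do the work, as an engineer would, in place of code of your own. Each camera call takes 0.05 s, during which the arm holds its last target. There are 200 camera calls.

## Working session

There is one attempt and no reset: what is moved stays moved. The work goes in short steps, Python scripts to look and compute and a tool call to move; the robot and the scene stay as the last step left them, time stands still between calls to the robot, and variables do not carry over. Pictures are saved under pics/ and viewed, at most 10 in all, crops included, and the job is handed in when it is done.

Besides the shell and the picture viewer there is one more tool, called after "Request:" as name([rows], argument=value, ...), one row to a line, values as JSON. play_rows: Moves the arm, as the interface text tells. Its arguments: {"type":"object","properties":{"series":{"type":"array"},"jaw":{"type":"number"}},"required":["series"]}

```bash
mkdir -p pics; cat > h.py <<'E'
import numpy as np, cv2
from rig import env
def grab(n):
    im,d=env.grab_frame(n); return im,d,env.calibration(n)
def cloud(d,c):
    v,u=np.mgrid[:d.shape[0],:d.shape[1]]
    p=np.stack([(u-c['cx'])/c['fx']*d,-(v-c['cy'])/c['fy']*d,-d],-1)
    T=np.array(c['T']); w=p@T[:3,:3].T+T[:3,3]; w[d<=0]=np.nan
    return w
def save(n,im): cv2.imwrite('pics/'+n,im[:,:,::-1])
E
python3 - <<'E'
from h import *
for n in('side','top'):
    im,d,c=grab(n); save(n+'0.png',im); np.savez(n+'0.npz',im=im,d=d)
    print({k:np.round(v,3) for k,v in c.items()}, (d>0).mean())
s=env.observe(); print(s['time'],s['ee_pos'],s['ee_rot'],s['opening'],env.grip_point_offset)
E
```

```text
{'fx': np.float64(467.744), 'fy': np.float64(467.744), 'cx': np.float64(319.973), 'cy': np.float64(204.677), 'T': array([[ 0.988,  0.102, -0.116,  0.343],
       [-0.153,  0.545, -0.824, -1.057],
       [-0.021,  0.832,  0.554,  0.745],
       [ 0.   ,  0.   ,  0.   ,  1.   ]])} 0.99614453125
{'fx': np.float64(446.422), 'fy': np.float64(446.422), 'cx': np.float64(311.35), 'cy': np.float64(199.984), 'T': array([[-0.008,  0.994, -0.112,  0.332],
       [-1.   , -0.005,  0.024, -0.096],
       [ 0.024,  0.112,  0.993,  1.102],
       [ 0.   ,  0.   ,  0.   ,  1.   ]])} 0.9959453125
0.1 [0.24548585 0.60092641 0.23000992] [-0.60515884 -3.08243422  0.00376506] 1.0008767810854016 0.0187
```

View pics/side0.png

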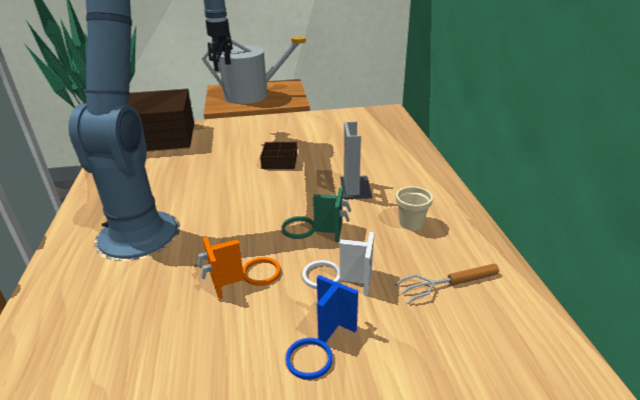

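View pics/top0.png

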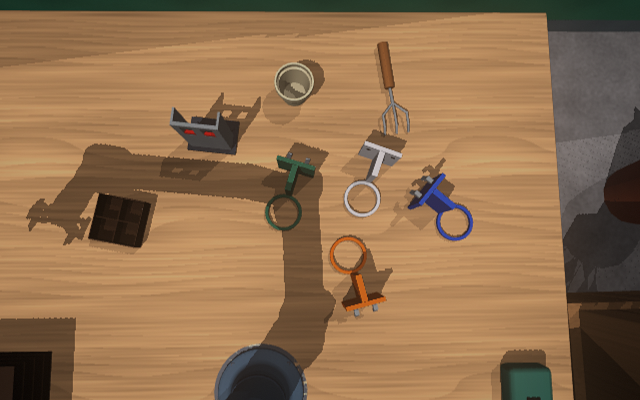

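The top view shows the green bracket at about (293,170), its claws pointing up (+x). The post is at (205,130) with red tabs at (190,131) and (210,133). White stands at (380,160), orange at (360,290) and blue at (440,200). The side view shows green at (325,215), the post at (352,160) and white at (355,262).

```bash
cat > m.py <<'E'
from h import *
def green(im,w):
    hsv=cv2.cvtColor(im,cv2.COLOR_RGB2HSV); 
    m=(cv2.inRange(hsv,(65,80,20),(90,255,200))>0)&(w[...,2]>0.004)&(w[...,2]<0.35)&(w[...,0]>.2)&(w[...,0]<.75)&(abs(w[...,1])<.45)
    return m
def red(im,w):
    hsv=cv2.cvtColor(im,cv2.COLOR_RGB2HSV)
    m=((cv2.inRange(hsv,(0,170,90),(4,255,255))|cv2.inRange(hsv,(174,170,90),(180,255,255)))>0)&(w[...,2]>.05)&(w[...,0]>.2)&(w[...,0]<.8)
    return m
E
python3 - <<'E'
from m import *
for n in('side','top'):
    z=np.load(n+'0.npz'); im,d=z['im'],z['d']; c=env.calibration(n); w=cloud(d,c)
    g=green(im,w); P=w[g]; print(n,'green',len(P),P.min(0).round(3),P.max(0).round(3))
    T=P[P[:,2]>P[:,2].max()-.008]; print(' top',len(T),T.mean(0).round(3), cv2.minAreaRect((T[:,:2]*1000).astype(np.float32)))
    F=P[P[:,2]<.02]
    if len(F)>20: print(' foot',len(F),cv2.minAreaRect((F[:,:2]*1000).astype(np.float32)))
    r=red(im,w); k,l,st,ce=cv2.connectedComponentsWithStats(r.astype(np.uint8))
    for i in range(1,k):
        if st[i,4]>8: print(' red',st[i],ce[i].round(1),np.nanmedian(w[l==i],0).round(3))
    # post
    s=cv2.cvtColor(im,cv2.COLOR_RGB2HSV)[...,1]
    reg=(w[...,2]>.14)&(w[...,2]<.22)&(w[...,0]>.3)&(w[...,0]<.8)&(w[...,1]<.4)&(w[...,1]>-.2)
    Q=w[reg]; print(' post',len(Q),Q.min(0).round(3),Q.max(0).round(3))
    tp=Q[Q[:,2]>.188]; print(' posttop',len(tp),tp[:,2].max().round(3),cv2.minAreaRect((tp[:,:2]*1000).astype(np.float32)))
    np.save(n+'post.npy',Q)
    hsv=cv2.cvtColor(im,cv2.COLOR_RGB2HSV)
    W=w[(hsv[...,1]<40)&(hsv[...,2]>120)&(w[...,2]>.095)&(w[...,2]<.125)&(w[...,1]<0.02)&(w[...,0]>.3)&(w[...,0]<.7)]
    if len(W): print(' white top',len(W),W.min(0).round(3),W.max(0).round(3))
z=np.load('top0.npz');save('c.png',cv2.resize(z['im'][80:240,150:330],None,fx=4.4,fy=3.7*1.19 if 0 else 3.7,interpolation=cv2.INTER_CUBIC))
E
```

```text
side green 1222 [ 0.382 -0.132  0.004] [0.576 0.116 0.114]
 top 165 [ 0.507 -0.088  0.11 ] ((498.24176025390625, -80.07867431640625), (90.05949401855469, 66.09175872802734), 73.12822723388672)
 foot 327 ((474.36541748046875, 8.4364013671875), (253.9236297607422, 151.89845275878906), 77.30320739746094)
 post 495 [0.578 0.064 0.14 ] [0.626 0.176 0.199]
 posttop 144 0.199 ((601.9339599609375, 120.86091613769531), (110.18290710449219, 38.16206359863281), 84.33737182617188)
 white top 403 [ 0.418 -0.438  0.095] [ 0.576 -0.242  0.114]
top green 288 [ 0.386 -0.127  0.007] [ 0.544 -0.012  0.116]
 top 200 [ 0.517 -0.082  0.111] ((508.0133972167969, -78.55609130859375), (87.45611572265625, 49.45197296142578), 72.13250732421875)
 foot 54 ((410.2740783691406, -21.54896354675293), (60.22677230834961, 15.452169418334961), 24.42292594909668)
 red [184 129  11   5  38] [188.7 131.4] [0.593 0.149 0.138]
 red [204 131  11   5  38] [208.8 133.5] [0.588 0.105 0.139]
 post 671 [0.582 0.071 0.14 ] [0.632 0.174 0.202]
 posttop 341 0.202 ((605.9085693359375, 122.54229736328125), (100.50054931640625, 38.11568069458008), 84.35427856445312)
 white top 347 [ 0.497 -0.325  0.098] [ 0.578 -0.241  0.116]
```

View pics/c.png

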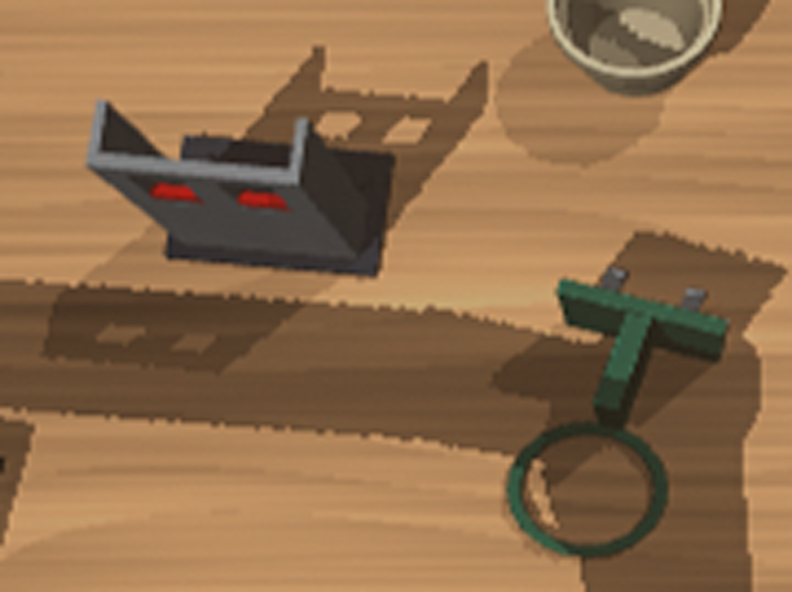

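The crop confirms the layout. Green's claws (grey stubs) point up and slightly right, and the post's front face looks toward the robot with its red tabs raised. Next I'll work out the frames from the extents.

```bash
cat >> m.py <<'E'
def fr(a): a=np.radians(a); return np.array([[np.cos(a),np.sin(a)],[-np.sin(a),np.cos(a)]])
def topfit(P,a):
    L=P[:,:2]@fr(a).T; return L
E
python3 - <<'E'
from m import *
for n in('side','top'):
    z=np.load(n+'0.npz'); im,d=z['im'],z['d']; w=cloud(d,env.calibration(n))
    P=w[green(im,w)]; T=P[P[:,2]>.103]; L=T[:,:2]@fr(-18).T
    T=T[abs(L[:,0]-np.median(L[:,0]))<.07]; L=T[:,:2]@fr(-18).T
    print(n,'green local ext',L.min(0).round(4),L.max(0).round(4))
    R=L[L[:,0]<L[:,0].max()-.022]; print(' rib y',len(R),R.min(0).round(4),R.max(0).round(4))
    x=L[:,0].max()-.045; y=(L[:,1].min()+L[:,1].max())/2; print(' grip',(np.array([x,y])@fr(-18)).round(4), ' riby grip',(np.array([x,(R[:,1].min()+R[:,1].max())/2])@fr(-18)).round(4))
    Q=np.load(n+'post.npy'); Q=Q[Q[:,2]>.188]; L=Q[:,:2]@fr(-5.7).T
    print(' post ext',L.min(0).round(4),L.max(0).round(4),' slot',(np.array([L[:,0].min(),(L[:,1].min()+L[:,1].max())/2])@fr(-5.7)).round(4))
    Q=np.load(n+'post.npy');
    F=Q[(Q[:,2]<.185)&(Q[:,2]>.14)]; L=F[:,:2]@fr(-5.7).T; 
    F=F[L[:,0]<np.percentile(L[:,0],5)+.012]; A=np.polyfit(F[:,1],F[:,0],1); print(' face slope deg',np.degrees(np.arctan(A[0])).round(2),len(F))
E
```

```text
side green local ext [0.4655 0.0331] [0.532  0.1234]
 rib y 87 [0.4655 0.0688] [0.5098 0.085 ]
 grip [ 0.4874 -0.0761]  riby grip [ 0.487  -0.0773]
 post ext [0.5679 0.125 ] [0.6061 0.2351]  slot [0.5829 0.1228]
 face slope deg 2.9 101
top green local ext [0.4825 0.0386] [0.5323 0.1261]
 rib y 71 [0.4825 0.0751] [0.5098 0.0881]
 grip [ 0.4889 -0.0723]  riby grip [ 0.4887 -0.073 ]
 post ext [0.5717 0.1319] [0.6098 0.2324]  slot [0.587  0.1244]
 face slope deg 5.02 190
```

Request:
play_rows([
  {"x": 20,"y": -56,"z": 0,"yaw": 1},
  {"x": 40,"y": -112,"z": 0,"yaw": 2},
  {"x": 60,"y": -168,"z": 0,"yaw": 3},
  {"x": 80,"y": -224,"z": 0,"yaw": 4},
  {"x": 100,"y": -280,"z": 0,"yaw": 4.4},
], jaw=-1)

```text
time: 0.72
ee_pos: [0.3461, 0.3195, 0.2309]
ee_rot: [-0.486, -3.104, 0.001]
force: [1.1, -0.6, 0.4]
opening: 1.002
grip_force: 0.0
```

Request:
play_rows([
  {"x": 20,"y": -56},
  {"x": 40,"y": -112},
  {"x": 60,"y": -168},
  {"x": 80,"y": -224},
  {"x": 100,"y": -280},
])

```text
invalid input
```

Request:
play_rows([
  {"x": 20,"y": -50},
  {"x": 40,"y": -100},
  {"x": 47,"y": -116},
  {"x": 47,"y": -116},
  {"x": 47,"y": -116},
])

```text
invalid input
```

Request:
play_rows([
  {"x": 20,"y": -56,"z": 0,"yaw": 0},
  {"x": 40,"y": -112,"z": 0,"yaw": 0},
  {"x": 60,"y": -168,"z": 0,"yaw": 0},
  {"x": 80,"y": -224,"z": 0,"yaw": 0},
  {"x": 100,"y": -280,"z": 0,"yaw": 0},
])

```text
time: 1.35
ee_pos: [0.4458, 0.0399, 0.2311]
ee_rot: [0.486, 3.104, 0.001]
force: [1.2, 0.0, 0.3]
opening: 0.997
grip_force: 0.0
```

Request:
play_rows([
  {"x": 20,"y": -50,"z": 0,"yaw": 0},
  {"x": 40,"y": -100,"z": 0,"yaw": 0},
  {"x": 47,"y": -115,"z": 0,"yaw": 0},
  {"x": 47,"y": -115,"z": 0,"yaw": 0},
])

```text
time: 1.85
ee_pos: [0.4926, -0.0749, 0.231]
ee_rot: [-0.492, -3.102, 0.001]
force: [-0.6, -0.7, 0.5]
opening: 1.0
grip_force: 0.0
```

```bash
python3 - <<'E'
from h import *
im,d,c=grab('side'); save('s1.png',cv2.resize(im[80:280,220:440],None,fx=3,fy=3))
s=env.observe(); print(s['time'],s['ee_pos'],s['ee_rot'],s['force'])
E
```

```text
1.9 [ 0.49224706 -0.07326685  0.23079731] [-4.88064804e-01 -3.10209201e+00  1.34660548e-04] [0.52164044 1.09709216 0.46866801]
```

View pics/s1.png

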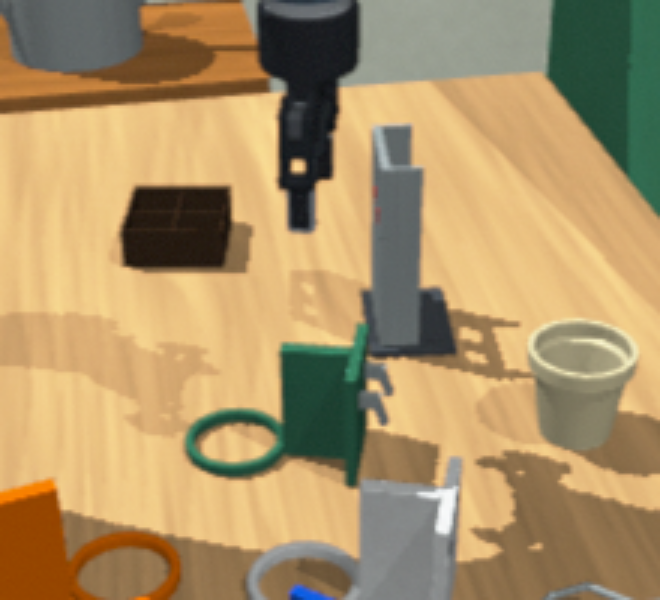

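The side view shows the open gripper above the green bracket, with its fingers at crop (303,225) and the rib at (315,400). The rib top spans roughly -22 to +35 mm in x, so I can descend.

Request:
play_rows([
  {"x": 0,"y": 0,"z": -50,"yaw": 0},
  {"x": 0,"y": 0,"z": -95,"yaw": 0},
  {"x": 0,"y": 0,"z": -130,"yaw": 0},
  {"x": 0,"y": 0,"z": -150,"yaw": 0},
  {"x": 0,"y": 0,"z": -155,"yaw": 0},
])

```text
time: 2.52
ee_pos: [0.4909, -0.071, 0.0746]
ee_rot: [-0.481, -3.1, -0.0]
force: [-0.4, 0.3, -0.2]
opening: 1.0
grip_force: 0.0
```

Request:
play_rows([
  {"x": 0,"y": 0,"z": 0,"yaw": 0},
  {"x": 0,"y": 0,"z": 0,"yaw": 0},
  {"x": 0,"y": 0,"z": 0,"yaw": 0},
  {"x": 0,"y": 0,"z": 0,"yaw": 0},
  {"x": 0,"y": 0,"z": 0,"yaw": 0},
], jaw=1)

```text
time: 3.15
ee_pos: [0.4927, -0.0734, 0.0764]
ee_rot: [-0.487, -3.104, -0.0]
force: [-0.3, -0.7, 0.4]
opening: 0.156
grip_force: 61.7
```

Request:
play_rows([
  {"x": 0,"y": 0,"z": 0,"yaw": 0},
  {"x": 0,"y": 0,"z": 0,"yaw": 0},
  {"x": 0,"y": 0,"z": 0,"yaw": 0},
  {"x": 0,"y": 0,"z": 0,"yaw": 0},
])

```text
time: 3.65
ee_pos: [0.4927, -0.0734, 0.0764]
ee_rot: [-0.487, -3.104, 0.0]
force: [-2.0, -0.4, 3.1]
opening: 0.155
grip_force: 62.1
```

Request:
play_rows([
  {"x": 0,"y": 0,"z": 25,"yaw": 0},
  {"x": -5,"y": 10,"z": 65,"yaw": 0},
  {"x": -10,"y": 40,"z": 92,"yaw": 3},
  {"x": -15,"y": 80,"z": 92,"yaw": 6},
  {"x": -18,"y": 120,"z": 92,"yaw": 9},
])

```text
time: 4.28
ee_pos: [0.4742, 0.0481, 0.1683]
ee_rot: [0.239, 3.132, 0.001]
force: [0.8, 0.7, -2.2]
opening: 0.154
grip_force: 61.3
```

Request:
play_rows([
  {"x": -1,"y": 40,"z": 0,"yaw": 2},
  {"x": -3,"y": 75,"z": 0,"yaw": 3},
  {"x": -3,"y": 90,"z": 0,"yaw": 3},
  {"x": -3,"y": 90,"z": 0,"yaw": 3},
  {"x": -3,"y": 90,"z": 0,"yaw": 3},
])

```text
time: 4.9
ee_pos: [0.4718, 0.1346, 0.168]
ee_rot: [-0.164, -3.137, 0.002]
force: [0.9, -0.2, -2.5]
opening: 0.156
grip_force: 61.3
```

```bash
cat > look.py <<'E'
from m import *
import sys
t=sys.argv[1]; out=[]
for n in('side','top'):
    im,d,c=grab(n); w=cloud(d,c); np.savez(n+t+'.npz',im=im,d=d)
    out.append(cv2.resize(im[60:240,220:440] if n=='side' else im[60:240,130:350],None,fx=1.8,fy=1.8,interpolation=cv2.INTER_CUBIC) )
    g=green(im,w)&(w[...,1]>0)&(w[...,2]>.05); k,l,st,ce=cv2.connectedComponentsWithStats(g.astype(np.uint8)); 
    P=w[g]; print(n,len(P),P.min(0).round(3),P.max(0).round(3))
    T=P[P[:,2]>np.percentile(P[:,2],99)-.010]; L=T[:,:2]@fr(-6).T; print(' top ext (post-aligned)',T[:,2].max().round(4),L.min(0).round(4),L.max(0).round(4))
    r=red(im,w); k,l,st,ce=cv2.connectedComponentsWithStats(r.astype(np.uint8))
    for i in range(1,k):
        if st[i,4]>5: print(' red',st[i],np.nanmedian(w[l==i],0).round(3))
    reg=(w[...,2]>.187)&(w[...,2]<.205)&(w[...,0]>.555)&(w[...,0]<.7)&(w[...,1]>.04)&(w[...,1]<.2)&~g
    Q=w[reg]; L=Q[:,:2]@fr(-6).T; print(' post',len(Q),L.min(0).round(4),L.max(0).round(4))
save('look'+t+'.png',np.hstack(out))
s=env.observe(); print(s['time'],s['ee_pos'].round(4),np.round(s['ee_rot'],3),s['force'].round(1),s['opening'],s['grip_force'])
E
python3 look.py 2
```

```text
side 1016 [0.354 0.081 0.092] [0.511 0.187 0.217]
 top ext (post-aligned) 0.2172 [0.4293 0.1347] [0.4941 0.2155]
 post 152 [0.5671 0.13  ] [0.605  0.2383]
top 353 [0.361 0.09  0.098] [0.512 0.186 0.207]
 top ext (post-aligned) 0.2067 [0.4291 0.1423] [0.4961 0.1897]
 red [184 129  11   5  36] [0.593 0.149 0.137]
 red [204 131   7   5  23] [0.589 0.109 0.139]
 post 343 [0.5708 0.135 ] [0.6094 0.2358]
5.0 [0.4719 0.1346 0.1681] [-1.650e-01 -3.137e+00  1.000e-03] [-0.2 -0.5 -1.7] 0.15418720984084106 61.29734516143799
```

View pics/look2.png

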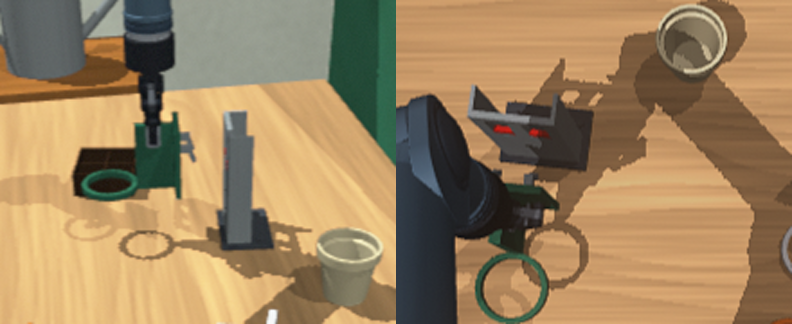

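The bracket is in hand, square to the post and above the tabs. Its rear face is about 74 mm from the post and it sits about 1 mm off centre. I'll advance in steps and watch the force.

Request:
play_rows([
  {"x": 20,"y": -3,"z": 0,"yaw": 0},
  {"x": 35,"y": -5,"z": 0,"yaw": 0},
  {"x": 45,"y": -6,"z": 0,"yaw": 0},
  {"x": 54,"y": -7,"z": 0,"yaw": 0},
  {"x": 54,"y": -7,"z": 0,"yaw": 0},
])

```text
time: 5.62
ee_pos: [0.5263, 0.1295, 0.1682]
ee_rot: [0.16, 3.137, -0.001]
force: [0.6, 0.0, -2.7]
opening: 0.154
grip_force: 61.3
```

Request:
play_rows([
  {"x": 4,"y": 0,"z": 0,"yaw": 0},
  {"x": 8,"y": -1,"z": 0,"yaw": 0},
  {"x": 12,"y": -1,"z": 0,"yaw": 0},
  {"x": 14,"y": -2,"z": 0,"yaw": 0},
  {"x": 14,"y": -2,"z": 0,"yaw": 0},
])

```text
time: 6.25
ee_pos: [0.5399, 0.1276, 0.1683]
ee_rot: [-0.16, -3.137, 0.0]
force: [-0.1, 0.1, -1.4]
opening: 0.154
grip_force: 61.3
```

```bash
python3 look.py 3
```

```text
side 980 [0.423 0.074 0.093] [0.589 0.176 0.217]
 top ext (post-aligned) 0.2172 [0.4982 0.1367] [0.5628 0.2178]
 post 170 [0.5407 0.1292] [0.605  0.2402]
top 341 [0.427 0.092 0.094] [0.531 0.178 0.206]
 top ext (post-aligned) 0.2058 [0.4963 0.1776] [0.5148 0.1917]
 post 268 [0.5565 0.1348] [0.6094 0.1841]
6.35 [0.5397 0.1277 0.1682] [-0.16  -3.137  0.   ] [ 0.5  0.3 -2.2] 0.15514885747152973 61.2523627281189
```

View pics/look3.png

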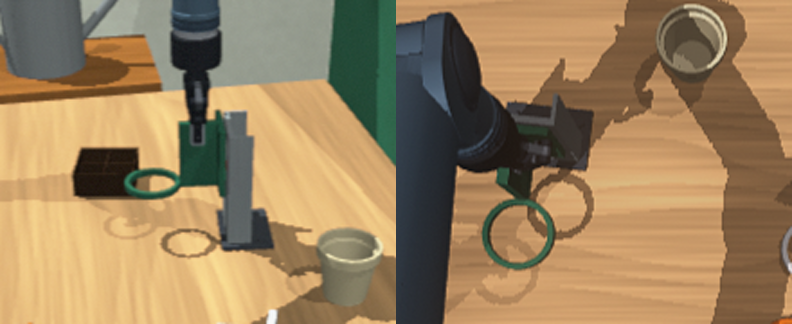

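The side view shows the plate about 5 mm from the post face at crop (222,150), with the claws in the slots and no contact force. I'll close the remaining gap.

Request:
play_rows([
  {"x": 2,"y": 0,"z": 0,"yaw": 0},
  {"x": 3,"y": 0,"z": 0,"yaw": 0},
  {"x": 4,"y": 0,"z": 0,"yaw": 0},
  {"x": 4,"y": 0,"z": 0,"yaw": 0},
])

```text
time: 6.85
ee_pos: [0.5438, 0.1278, 0.1683]
ee_rot: [-0.159, -3.138, 0.0]
force: [0.3, -0.8, -2.0]
opening: 0.157
grip_force: 61.3
```

Request:
play_rows([
  {"x": 1,"y": 0,"z": 0,"yaw": 0},
  {"x": 2,"y": 0,"z": 0,"yaw": 0},
  {"x": 2,"y": 0,"z": 0,"yaw": 0},
])

```text
time: 7.22
ee_pos: [0.544, 0.1279, 0.1678]
ee_rot: [-0.16, -3.133, 0.0]
force: [-4.4, 0.9, 0.8]
opening: 0.157
grip_force: 61.6
```

Request:
play_rows([
  {"x": -1,"y": 0,"z": -6,"yaw": 0},
  {"x": -1,"y": 0,"z": -12,"yaw": 0},
  {"x": -1,"y": 0,"z": -17,"yaw": 0},
  {"x": -1,"y": 0,"z": -20,"yaw": 0},
  {"x": -1,"y": 0,"z": -20,"yaw": 0},
])

```text
time: 7.85
ee_pos: [0.544, 0.1276, 0.1474]
ee_rot: [-0.159, -3.136, 0.001]
force: [-3.9, 0.6, -3.6]
opening: 0.155
grip_force: 61.1
```

Request:
play_rows([
  {"x": 0,"y": 0,"z": -3,"yaw": 0},
  {"x": 0,"y": 0,"z": -6,"yaw": 0},
  {"x": 0,"y": 0,"z": -9,"yaw": 0},
  {"x": 0,"y": 0,"z": -11,"yaw": 0},
  {"x": 0,"y": 0,"z": -11,"yaw": 0},
])

```text
time: 8.48
ee_pos: [0.5442, 0.1278, 0.1388]
ee_rot: [-0.161, -3.135, -0.002]
force: [-9.1, -1.2, 8.3]
opening: 0.15
grip_force: 63.0
```

Request:
play_rows([
  {"x": 0,"y": 0,"z": -2,"yaw": 0},
  {"x": 0,"y": 0,"z": -4,"yaw": 0},
  {"x": 0,"y": 0,"z": -5,"yaw": 0},
  {"x": 0,"y": 0,"z": -5,"yaw": 0},
])

```text
time: 8.98
ee_pos: [0.5442, 0.1278, 0.1342]
ee_rot: [-0.161, -3.135, -0.002]
force: [-11.0, -0.7, 12.2]
opening: 0.154
grip_force: 63.3
```

Request:
play_rows([
  {"x": 0,"y": 0,"z": -1,"yaw": 0},
  {"x": 0,"y": 0,"z": -2,"yaw": 0},
  {"x": 0,"y": 0,"z": -2,"yaw": 0},
])

```text
time: 9.35
ee_pos: [0.5441, 0.1278, 0.1341]
ee_rot: [-0.161, -3.134, -0.004]
force: [-16.0, -1.9, 20.9]
opening: 0.153
grip_force: 64.9
```

```bash
python3 look.py 4
```

```text
side 916 [0.429 0.074 0.057] [0.59  0.175 0.186]
 top ext (post-aligned) 0.1858 [0.5032 0.1349] [0.5676 0.2159]
 post 154 [0.5419 0.1284] [0.6051 0.2372]
top 311 [0.433 0.092 0.062] [0.535 0.178 0.172]
 top ext (post-aligned) 0.1715 [0.5016 0.1786] [0.5185 0.1915]
 post 151 [0.5709 0.1347] [0.6094 0.1798]
9.45 [0.5441 0.1277 0.1341] [-0.161 -3.134 -0.004] [-16.   -2.1  20.4] 0.15793813266305387 64.91995811462402
```

View pics/look4.png

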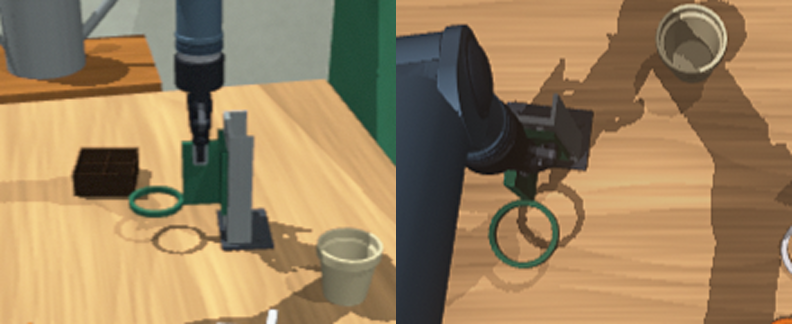

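The bracket stopped at the expected height (grip about 0.148) and the force is rising without motion, so it has bottomed out. I'll unload, release and lift away.

Request:
play_rows([
  {"x": -1,"y": 0,"z": 2,"yaw": 0},
  {"x": -1,"y": 0,"z": 2,"yaw": 0},
])

```text
time: 9.7
ee_pos: [0.5442, 0.1278, 0.1342]
ee_rot: [0.162, 3.137, 0.003]
force: [-7.8, -0.7, 8.8]
opening: 0.156
grip_force: 62.9
```

Request:
play_rows([
  {"x": 0,"y": 0,"z": 0,"yaw": 0},
  {"x": 0,"y": 0,"z": 0,"yaw": 0},
  {"x": 0,"y": 0,"z": 0,"yaw": 0},
  {"x": 0,"y": 0,"z": 0,"yaw": 0},
  {"x": 0,"y": 0,"z": 0,"yaw": 0},
], jaw=-1)

```text
time: 10.32
ee_pos: [0.5439, 0.1277, 0.1322]
ee_rot: [0.159, 3.137, -0.0]
force: [0.5, 0.5, 0.1]
opening: 1.004
grip_force: 0.0
```

Request:
play_rows([
  {"x": 0,"y": 0,"z": 20,"yaw": 0},
  {"x": 0,"y": 0,"z": 50,"yaw": 0},
  {"x": -10,"y": 0,"z": 100,"yaw": 0},
  {"x": -50,"y": 20,"z": 120,"yaw": 0},
  {"x": -90,"y": 50,"z": 130,"yaw": 0},
])

```text
time: 10.95
ee_pos: [0.4542, 0.1774, 0.2641]
ee_rot: [0.165, 3.134, 0.003]
force: [-0.1, 1.1, -0.4]
opening: 1.004
grip_force: 0.0
```

Request:
play_rows([
  {"x": 0,"y": 60,"z": 0,"yaw": 0},
  {"x": 0,"y": 120,"z": 0,"yaw": 0},
  {"x": 0,"y": 180,"z": 0,"yaw": 0},
  {"x": 0,"y": 230,"z": 0,"yaw": 0},
  {"x": 0,"y": 230,"z": 0,"yaw": 0},
])

```text
time: 11.58
ee_pos: [0.4508, 0.4139, 0.2613]
ee_rot: [-0.145, -3.137, -0.002]
force: [-0.2, -0.4, -0.5]
opening: 1.0
grip_force: 0.0
```

```bash
python3 look.py 5
```

```text
side 992 [0.429 0.075 0.051] [0.581 0.178 0.17 ]
 top ext (post-aligned) 0.1696 [0.4948 0.1367] [0.5598 0.2184]
 post 154 [0.5671 0.1301] [0.6055 0.2361]
top 303 [0.431 0.094 0.057] [0.576 0.18  0.171]
 top ext (post-aligned) 0.1709 [0.4948 0.1793] [0.5558 0.2261]
 post 349 [0.5704 0.135 ] [0.6098 0.2354]
11.675 [0.4536 0.4077 0.2617] [-1.580e-01 -3.138e+00  3.000e-03] [ 0.8  0.1 -0.5] 0.9961480610639181 0.0
```

View pics/look5.png

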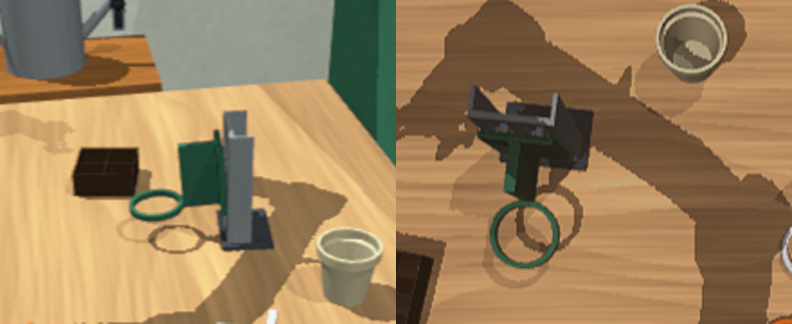

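The final view shows the bracket hanging by both claws, with its top at 0.167 (the home height). It leans slightly forward, about 0.07 rad, which is the expected 4 mm of play. The gripper is clear, so I'm handing in.

```bash
python3 -c "
from rig import env
print(env.finish_job())"
```

```text
the job is handed in; nothing more can be done
None
```

The green bracket hangs on the post by both claws; I handed the job in at about 11.7 s with the arm clear and the white bracket never approached. I judged the red tabs fully down from the bracket bottoming out at its home height, not from seeing them, and it leans forward by an estimated 0.07 rad (limit 0.2).

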